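# Close the slim loaf tin with its sliding lid

### The job

Close the slim dark loaf tin: take its thin steel lid, which lies flat between the rims of the draining tray, slide the lid along the tin's ledges and under its two lips, and push it fully home against the end stop. Do not let the lid fall onto the worktop, and leave the other things where they stand.

Things in the scene. Friction and masses are not known exactly. Their poses are not given: they have to be found in the camera images.
- lid: Plain bright steel sheet, the tin's sliding lid: 160 mm long (x), 64 mm wide (y), 2.5 mm thick (z), 0.14 to 0.26 kg, same both ways round. Origin: centre of its underside. It lies loose and flat in the draining tray, along it; the tray's rims leave no room for fingers beside it. Fingertips pressed on it drag it along the tray: about 12 N is enough, a light touch slips.
- tray: Slim metal draining tray on a wire stand; it does not move. 240 mm long (x), 84 mm wide (y). Origin: on the worktop under its centre. Flat floor, its top 45 mm above the worktop. Rims 3 mm thick stand 12 mm above the floor along both long sides (inner faces at y = +-39 mm) and across the end at +x. The end at -x is open, with nothing beyond it or below it.
- tray_end (a point): Middle of the tray's open end, at floor height: x = -120, z = 45 mm in the tray's frame; axes as the tray's. The lid can be slid out past it toward -x.
- tin: Slim dark steel loaf tin, empty, open on top, on an orange silicone mat; it does not move. 160 mm long (x), 76 mm wide over its walls (y), 62 mm high. Origin: centre of its underside. Long walls 3 mm thick, inner faces at y = +-35 mm: 3 mm of play on either side of the lid. With the lid home, the lid's origin is at x = -3, z = 52 mm and its outer end stands 3 mm out of the mouth.
- tin_mouth (a point): Middle of the tin's open mouth end at ledge height: x = -80, z = 52 mm in the tin's frame; axes as the tin's. The lid goes in here, moving toward +x. The end wall below it is only 51 mm high. The long walls flare outward here, reaching 11 mm beyond the end. A ledge 8 mm wide runs inside each long wall, its top at this height, and carries the lid.
- tin_lip (a point): Middle between the tin's two lips at their start, at lip-underside height: x = -50, z = 58 mm in the tin's frame. A lip, 8 mm wide and 3 mm thick, runs above each ledge from here to the stop and holds the lid down. Before it a lead-in tongue slopes up toward the mouth, to x = -65, where its underside is at z = 64 mm. From x = -80 to -65 mm the ledges are open from above.
- tin_stop (a point): Middle of the inner face of the tin's full-height end wall, the lid's stop, at ledge height: x = +77, z = 52 mm in the tin's frame; axes as the tin's.
- jug: Bystander: cream mug, 80 mm across, 85 mm high, handle at its +y; origin under its centre.
- timer: Bystander: red kitchen timer, 68 mm across, 51 mm high; origin under its centre.
- mill: Bystander: dark wooden pepper mill, 56 mm across, 144 mm high; origin under its centre.
- syrup: Bystander: amber bottle, 60 mm across, 170 mm high; origin under its centre.
- spatula: Bystander: wooden-handled spatula lying on a low bamboo board, 280 mm long along its x; origin at mid-length underneath.

How it is judged:
At the end, for the whole second after the job is handed in: The lid rests on the tin's ledges, under both lips, fully home: its inner end within 4 mm of the stop wall, lying in line with the tin and level (within about 4 degrees), at rest and released (x of lid in the frame of tin above -0.007 m and z of lid in the frame of tin between 0.049 and 0.056 m and angle between the x axis of lid and the x axis of tin, either way round below 0.08 rad and angle between the z axis of lid and the z axis of tin, either way round below 0.06 rad and linear speed of lid below 0.01 m/s); the robot touches nothing.
It fails at once if the lid fell toward the worktop (its centre under 30 mm) (height (world z) of lid below 0.03 m).
It fails at once if a bystander was moved more than 30 mm (distance of any of jug, timer, mill, syrup, spatula from where it was at the start of the episode above 0.03 m).
It also fails if it takes over 64 s, if anything falls off the work surface, if the arm or the gripper's body presses on something with over 40 N, if the wrist force passes 120 N, or if a joint passes its speed limit or range.

### The arm

A 6-joint arm with a two-finger parallel gripper is mounted at the origin on the work surface. World frame = base frame: x ahead of the robot, y to its left, z up, the work surface at z = 0. Lengths are in m, angles in rad, forces in N, time in s.
With the tool pointing down it reaches from about 0.375 to 0.9 m from the base axis. Payload 3.1 kg.
Tool frame: the origin (TCP) lies at the very end of the fingers, on their centre line; the grasp point (between the pads) lies 19 mm behind it; z points along the fingers, y is the line along which they close (so a half turn about z gives the same grasp; the last joint's range is limited). The gripper opens to 87 mm and grips with 3 to 60 N. Pads are 19 mm wide; open, the fingers measure 117 mm over their backs; the gripper's body (75 mm by 190 mm) begins 51 mm behind the grasp point.
Start: joints at [-1.313, 0.527, 1.433, -0, 1.181, -0.178], TCP at [0.264, -0.567, 0.223] pointing down, gripper open.
Joint ranges: [-3.08, 3.08], [-0.75, 2.2], [0.22, 2.44], [-1.43, 4.57], [0, 2.65], [-2.85, 2.85]. Speed limits (rad/s): [2.79, 2.79, 3.14, 3.14, 3.14, 3.14].

### API

Orientations are given as a unit quaternion [x, y, z, w].
In Python, from rig import status, viewer, robot gives the robot as it stands.
- The arm moves only by the tool arm_command, never from a script. Its arguments are lists of equal length, an entry for each row: "delta_rot": the turn, a rotation vector about the tool's x, y, z in degrees, a list of three; "delta_pos": the shift along the tool's x, y, z in m, a list of three; "gripper": the closure, from -1 (fully open) to 1 (shut). In form: {"delta_rot": [[rx, ry, rz], ...], "delta_pos": [[dx, dy, dz], ...], "gripper": [gripper, ...]}. A call has 1 to 12 rows; each row is the pose to reach, as a shift and turn from the pose commanded when the call began, along the tool's axes at that moment; what a row does not reach only later rows make up. A row lasts 1/12 s, in which the tool goes at most 41.7 mm and 7.16 degrees, less where a joint would pass 70% of its speed; a pose out of reach is approached as far as the arm can. A call with a gripper value outside its range is refused whole. The fingers move at their own pace and stop on an object; "grip_force" is the grip in N (left out, the last holds). Time passes only in rows, so rows that repeat a pose let the fingers close. It gives the time, the measured TCP pose, the force, the opening and the grip force at its end, in the units of the state.
- status.get_obs(): the state, without advancing time (a new reading comes with each control period).
- viewer.camera(name): name is "scene" or "top"; returns a dict with "pixels" (420x560x3 uint8, blue, green, red), "fx", "fy", "cx", "cy" (pixels), "k1" (the pictures are not rectified: a ray, as slopes to the right and down, at radius r is drawn at 1 + k1 r^2 times it, then the intrinsics apply), "pose" (4x4, takes a point from camera to world coordinates). Camera axes: x right, y down, z forward; pixel columns grow to the right and rows downward; lengths in m; the calibration is good to about 2 mm. A picture is of the moment at which its call begins. There is no depth.
- robot.hand_in(): hands the job in; it is judged then, once.
The state is a dict: "time": time; "q": joint angles; "joint_velocities": joint speeds; "joint_torque": joint torques, N m; "position": TCP position; "tool_rot": TCP orientation; "ft_force": force on the tool from outside, world axes, zero at the start; "moment": the same for the moment, N m; "grip_width": finger opening in m; "grip_force": force on a finger pad.
Only numpy, scipy, OpenCV 4.12 (cv2) and the standard library are available. Lean on these libraries where they do the work, as an engineer would, in place of code of your own. Each camera call takes 0.05 s, during which the arm holds its last target. There are 200 camera calls.

## Working session

There is one attempt and no reset: what is moved stays moved. The work goes in short steps, Python scripts to look and compute and a tool call to move; the robot and the scene stay as the last step left them, time stands still between calls to the robot, and variables do not carry over. Pictures are saved under pics/ and viewed, at most 10 in all, crops included, and the job is handed in when it is done.

Besides the shell and the picture viewer there is one more tool, called by a JSON object that holds its "name" and its "arguments", one argument or row to a line. arm_command: Moves the arm, as the interface text tells. Its arguments: {"type":"object","properties":{"delta_rot":{"type":"array","items":{"type":"array","items":{"type":"number"}}},"delta_pos":{"type":"array","items":{"type":"array","items":{"type":"number"}}},"gripper":{"type":"array","items":{"type":"number"}},"grip_force":{"type":"number"}},"required":["delta_rot","delta_pos","gripper"]}

```bash
ls; mkdir -p pics; python3 - <<'E'
from rig import status, viewer, robot
import cv2,numpy as np,pickle
print(status.get_obs())
for n in("scene","top"):
    c=viewer.camera(n); cv2.imwrite(f"pics/{n}0.png",c["pixels"]); print({k:v for k,v in c.items() if k!="pixels"})
    pickle.dump(c,open(n+".pkl","wb"))
E
```

```text
pics
{'time': 0.0, 'q': array([-1.31348624e+00,  5.28443829e-01,  1.43392457e+00, -2.49895237e-05,
        1.18134085e+00, -1.78489156e-01]), 'joint_velocities': array([-0.00018956,  0.00028979, -0.00079687,  0.00012308,  0.00109807,
        0.00125085]), 'joint_torque': array([ 1.17744976e-04, -4.40041673e+01, -1.76595676e+01,  6.34273910e-02,
        5.80690254e-02, -1.61690405e-04]), 'position': array([ 0.26367212, -0.56585391,  0.22157825]), 'tool_rot': array([ 9.76352086e-01,  2.16183911e-01, -5.32422260e-05, -1.05701849e-03]), 'ft_force': array([ 0.04448196,  0.49313336, -0.66301966]), 'moment': array([-0.04668282, -0.01125244, -0.00265794]), 'grip_force': 0.0, 'grip_width': 0.08686622843042557}
{'fx': 514.0993563048913, 'fy': 514.0993563048913, 'cx': 280.0291710004112, 'cy': 209.00696442389355, 'k1': 6.436192836573627e-05, 'pose': array([[ 0.64044068,  0.53775419, -0.54832123,  1.40302229],
       [ 0.76796624, -0.44099479,  0.46449053, -0.79381884],
       [ 0.00797492, -0.71857082, -0.69540806,  1.18656186],
       [ 0.        ,  0.        ,  0.        ,  1.        ]])}
{'fx': 484.8747818212087, 'fy': 484.8747818212087, 'cx': 275.4095765908683, 'cy': 204.4494251655916, 'k1': -0.03483340121037039, 'pose': array([[-0.00763262, -0.99669522,  0.08087265,  0.4213153 ],
       [-0.99985871,  0.00881807,  0.01431122, -0.04045125],
       [-0.01497707, -0.08075199, -0.9966217 ,  1.60922229],
       [ 0.        ,  0.        ,  0.        ,  1.        ]])}
```

View pics/top0.png

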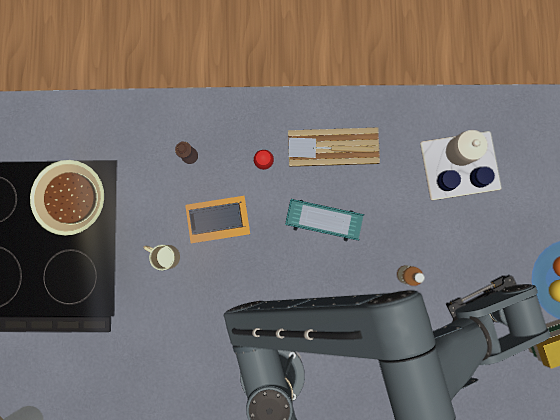

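View pics/scene0.png

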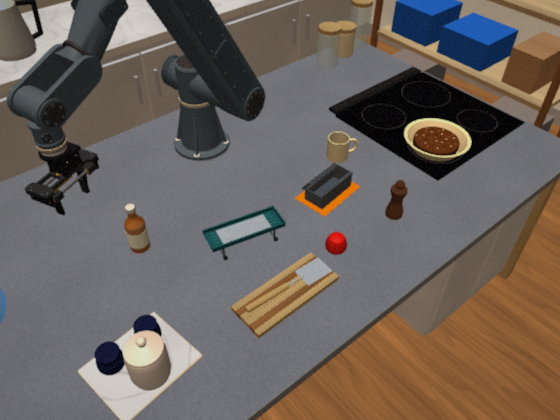

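The top view shows the tin near (217,217) on its orange mat and the teal tray near (325,219) with the bright lid at (325,220). The scene view shows the tin at (329,187) and the tray at (244,229). I'll zoom in on both to find the open ends.

```bash
python3 - <<'E'
import cv2,pickle,numpy as np
t=pickle.load(open("top.pkl","rb"))["pixels"];s=pickle.load(open("scene.pkl","rb"))["pixels"]
a=cv2.resize(t[185:255,175:375],None,fx=4,fy=4,interpolation=cv2.INTER_CUBIC)
b=cv2.resize(s[155:265,195:370],(0,0),fx=800/175/1.5,fy=800/175/1.5,interpolation=cv2.INTER_CUBIC)
b=b[:320]
o=np.zeros((280+b.shape[0],800,3),np.uint8);o[:280]=a;o[280:,:b.shape[1]]=b
cv2.imwrite("pics/z.png",o[:600])
E
```

```text
(no output)
```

View pics/z.png

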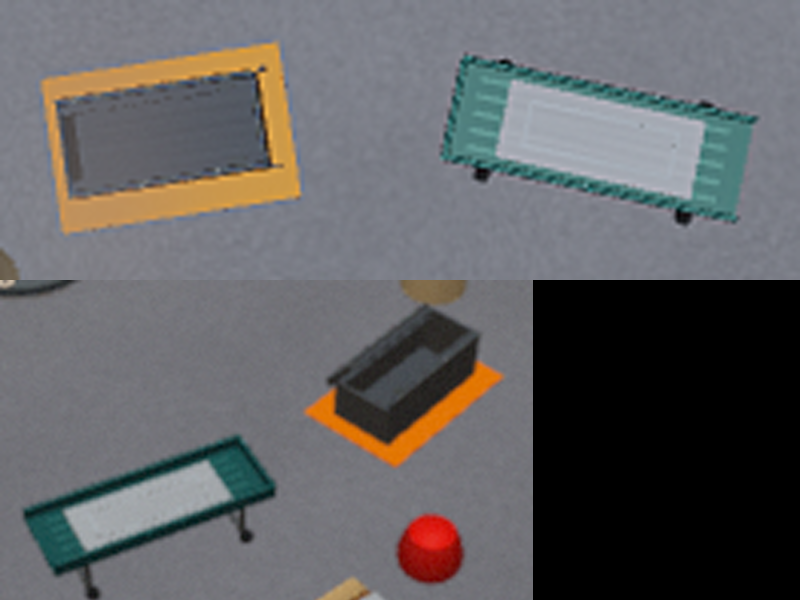

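The tray's rimmed end is on the left at (455,110) in the crop and its open end on the right at (745,170), which is world -y. The tin's mouth, with the flares at (265,70) and (278,165), also faces right, toward the tray. My plan is to drag the lid out, grip its overhanging edges, insert it, then push it home.

```bash
cat > h.py <<'E'
import cv2,numpy as np,pickle
from scipy.spatial.transform import Rotation as R
def ray(c,uv,z):
    K=np.array([[c["fx"],0,c["cx"]],[0,c["fy"],c["cy"]],[0,0,1]])
    n=cv2.undistortPoints(np.float64(uv).reshape(-1,1,2),K,np.array([c["k1"],0,0,0.])).reshape(-1,2)
    d=np.c_[n,np.ones(len(n))]@c["pose"][:3,:3].T; o=c["pose"][:3,3]
    return (o+d*((z-o[2])/d[:,2])[:,None])[:,:2]
def big(m,near=None):
    cs=[k for k in cv2.findContours(m.astype(np.uint8),cv2.RETR_EXTERNAL,cv2.CHAIN_APPROX_NONE)[0] if len(k)>8]
    return max(cs,key=cv2.contourArea).reshape(-1,2)
def rect(p):  # centre, size, yaw of long side
    c,s,a=cv2.minAreaRect(np.float32(p*1000)); b=cv2.boxPoints((c,s,a))
    e=[b[1]-b[0],b[2]-b[1]]; l=max(e,key=np.linalg.norm)
    return np.array(c)/1000,sorted(s),np.degrees(np.arctan2(l[1],l[0]))%180, b/1000
def masks(im):
    h=cv2.cvtColor(im,cv2.COLOR_BGR2HSV);H,S,V=[h[...,i].astype(int) for i in range(3)]
    return dict(teal=(H>70)&(H<100)&(S>70),orange=(H>7)&(H<25)&(S>110)&(V>100)),(H,S,V)
E
python3 - <<'E'
from h import *
np.set_printoptions(precision=4,suppress=True)
for n in("top","scene"):
    c=pickle.load(open(n+".pkl","rb"));im=c["pixels"];m,(H,S,V)=masks(im)
    ty,tx={"top":((185,255),(270,380)),"scene":((195,265),(190,300))}[n]
    w=np.zeros(im.shape[:2],bool);w[ty[0]:ty[1],tx[0]:tx[1]]=1
    te=big(m["teal"]&w);print(n,"tray z57",rect(ray(c,te,.057)))
    f=np.zeros(w.shape,np.uint8);cv2.fillPoly(f,[cv2.convexHull(te.reshape(-1,1,2))],1)
    l=big((f>0)&(S<40)&(V>130));print("lid",rect(ray(c,l,.0475)))
    ty,tx={"top":((185,255),(175,260)),"scene":((155,225),(285,370))}[n]
    w[:]=0;w[ty[0]:ty[1],tx[0]:tx[1]]=1
    o=big(m["orange"]&w);print("mat z2",rect(ray(c,o,.002)))
    f[:]=0;cv2.fillPoly(f,[cv2.convexHull(o.reshape(-1,1,2))],1)
    d=big((f>0)&~m["orange"]& (V<130) if n=="top" else w&(V<75)&(S<90));print("tin",rect(ray(c,d,.062)),rect(ray(c,d,.002))[3],len(d))
t=pickle.load(open("top.pkl","rb"))
for k,uv,z in(("syrup",(418,279),.17),("mill",(184,147),.144),("jug",(165,257),.085),("timer",(263,158),.05)):print(k,ray(t,[uv],z))
E
```

```text
top tray z57 (array([ 0.4994, -0.1734]), [86.65869903564453, 239.2454833984375], np.float32(77.313255), array([[ 0.4308, -0.2806],
       [ 0.5154, -0.2996],
       [ 0.5679, -0.0662],
       [ 0.4834, -0.0472]], dtype=float32))
lid (array([ 0.4983, -0.1765]), [63.810935974121094, 159.8734893798828], np.float32(77.1019), array([[ 0.4493, -0.2473],
       [ 0.5115, -0.2615],
       [ 0.5472, -0.1057],
       [ 0.485 , -0.0914]], dtype=float32))
mat z2 (array([0.5054, 0.1768]), [129.79458618164062, 199.1658477783203], np.float32(98.5171), array([[0.4265, 0.2656],
       [0.456 , 0.0687],
       [0.5844, 0.0879],
       [0.5549, 0.2849]], dtype=float32))
tin (array([0.5056, 0.1736]), [80.84233093261719, 165.9109344482422], np.float32(98.29376), array([[0.4536, 0.2498],
       [0.4775, 0.0857],
       [0.5575, 0.0973],
       [0.5336, 0.2615]], dtype=float32)) [[0.4549 0.2611]
 [0.4797 0.0905]
 [0.5628 0.1027]
 [0.5379 0.2732]] 146
scene tray z57 (array([ 0.5053, -0.1749]), [96.83367919921875, 243.1738739013672], np.float32(77.17961), array([[ 0.4311, -0.2827],
       [ 0.5256, -0.3042],
[... 183 characters left out ...]
 -0.246 ],
       [ 0.5105, -0.2594],
       [ 0.5455, -0.1035],
       [ 0.4861, -0.0901]], dtype=float32))
mat z2 (array([0.5072, 0.1776]), [132.5189208984375, 203.15711975097656], np.float32(98.36177), array([[0.4269, 0.2684],
       [0.4565, 0.0675],
       [0.5876, 0.0867],
       [0.558 , 0.2877]], dtype=float32))
tin (array([0.5266, 0.1558]), [107.73859405517578, 204.26589965820312], np.float32(98.16965), array([[0.4588, 0.2492],
       [0.4878, 0.047 ],
       [0.5944, 0.0623],
       [0.5654, 0.2645]], dtype=float32)) [[0.4084 0.3049]
 [0.439  0.0919]
 [0.5513 0.108 ]
 [0.5207 0.321 ]] 128
syrup [[ 0.3145 -0.4374]]
mill [[0.72   0.2604]]
jug [[0.3823 0.3299]]
timer [[0.6998 0.0212]]
```

```bash
cat >> h.py <<'E'
def go(pos,yaw_y,pitch=0):
    """delta to world pos, tool down with tool y at world angle yaw_y deg; pitch = extra turn about tool y"""
    from rig import status
    o=status.get_obs();A=R.from_quat(o["tool_rot"])
    y=np.array([np.cos(np.radians(yaw_y)),np.sin(np.radians(yaw_y)),0]);z=np.array([0,0,-1.])
    B=R.from_matrix(np.c_[np.cross(y,z),y,z])*R.from_rotvec([0,np.radians(pitch),0])
    if abs((A.inv()*B).magnitude())>2: print("flip yaw")
    print("t",o["time"].__round__(2),"rot",np.round((A.inv()*B).as_rotvec(degrees=True),2),"pos",np.round(A.inv().apply(np.array(pos)-o["position"]),4),"F",o["ft_force"].round(1),"P",o["position"].round(4))
E
python3 -c "
from h import *
go([.5035,-.1516,.22],-12.8)"
```

```text
t 0.1 rot [ -0.1   -0.07 -52.23] pos [ 0.3923 -0.2743  0.0023] F [ 0.1 -0.3  0.7] P [ 0.2637 -0.5659  0.2216]
```

{"name": "arm_command", "arguments": {
  "delta_rot": [
    [0,0,-4],
    [0,0,-8],
    [0,0,-13],
    [0,0,-18],
    [0,0,-24],
    [0,0,-30],
    [0,0,-36],
    [0,0,-41],
    [0,0,-46],
    [0,0,-50],
    [0,0,-52.2],
    [0,0,-52.2]
  ],
  "delta_pos": [
    [0.02,-0.014,-0.02],
    [0.06,-0.042,-0.02],
    [0.095,-0.066,-0.02],
    [0.13,-0.091,-0.02],
    [0.165,-0.115,-0.02],
    [0.2,-0.14,-0.02],
    [0.235,-0.164,-0.02],
    [0.27,-0.189,-0.02],
    [0.305,-0.213,-0.02],
    [0.34,-0.238,-0.02],
    [0.37,-0.259,-0.01],
    [0.392,-0.274,0.0]
  ],
  "gripper": [0.54,0.54,0.54,0.54,0.54,0.54,0.54,0.54,0.54,0.54,0.54,0.54],
  "grip_force": 20
}}

```text
time: 1.1
position: [0.5049, -0.1508, 0.2233]
tool_rot: [0.781, 0.624, 0.001, 0.001]
ft_force: [0.9, -0.8, -0.4]
grip_width: 0.0214
grip_force: 0.0
```

```bash
python3 -c "
from h import *
go([.5035,-.1516,.060],-12.8)
from rig import status;print(status.get_obs()['grip_width'],status.get_obs()['q'])"
```

```text
t 1.1 rot [0.15 0.03 0.07] pos [-0.0011 -0.0016  0.1633] F [ 0.9 -0.8 -0.4] P [ 0.5049 -0.1508  0.2233]
0.021444502453162918 [-5.02515039e-01  3.94039612e-01  1.67845157e+00  2.55434444e-04
  1.06648884e+00 -2.80493860e-01]
```

{"name": "arm_command", "arguments": {
  "delta_rot": [
    [0,0,0],
    [0,0,0],
    [0,0,0],
    [0,0,0],
    [0,0,0],
    [0,0,0],
    [0,0,0],
    [0,0,0]
  ],
  "delta_pos": [
    [0,0,0.02],
    [0,-0.001,0.05],
    [-0.001,-0.001,0.08],
    [-0.001,-0.001,0.11],
    [-0.001,-0.001,0.14],
    [-0.001,-0.001,0.16],
    [-0.001,-0.001,0.163],
    [-0.001,-0.001,0.163]
  ],
  "gripper": [0.54,0.54,0.54,0.54,0.54,0.54,0.54,0.54]
}}

```text
time: 1.77
position: [0.5013, -0.1529, 0.0582]
tool_rot: [0.782, 0.624, -0.001, -0.002]
ft_force: [-0.6, -0.2, 0.1]
grip_width: 0.0197
grip_force: 0.0
```

{"name": "arm_command", "arguments": {
  "delta_rot": [
    [0,0,0],
    [0,0,0],
    [0,0,0],
    [0,0,0]
  ],
  "delta_pos": [
    [0,0,0.004],
    [0,0,0.008],
    [0,0,0.011],
    [0,0,0.011]
  ],
  "gripper": [0.54,0.54,0.54,0.54]
}}

```text
time: 2.1
position: [0.5026, -0.1536, 0.049]
tool_rot: [0.782, 0.624, 0.0, 0.001]
ft_force: [-0.0, 0.3, 0.7]
grip_width: 0.0202
grip_force: 0.0
```

{"name": "arm_command", "arguments": {
  "delta_rot": [
    [0,0,0],
    [0,0,0],
    [0,0,0]
  ],
  "delta_pos": [
    [0,0,0.001],
    [0,0,0.002],
    [0,0,0.002]
  ],
  "gripper": [0.54,0.54,0.54]
}}

```text
time: 2.35
position: [0.5028, -0.1536, 0.0479]
tool_rot: [0.782, 0.624, 0.0, 0.001]
ft_force: [-0.8, 0.4, 7.2]
grip_width: 0.0202
grip_force: 3.8
```

{"name": "arm_command", "arguments": {
  "delta_rot": [
    [0,0,0],
    [0,0,0],
    [0,0,0]
  ],
  "delta_pos": [
    [0,0,0.001],
    [0,0,0.0015],
    [0,0,0.0015]
  ],
  "gripper": [0.54,0.54,0.54]
}}

```text
time: 2.6
position: [0.5027, -0.1536, 0.0478]
tool_rot: [0.782, 0.624, 0.0, 0.001]
ft_force: [-3.3, 0.9, 18.7]
grip_width: 0.0203
grip_force: 9.4
```

```bash
python3 -c "
from h import *
go([.5028-.2215*.095,-.1536-.975*.095,.0479],-12.8)"
```

```text
t 2.6 rot [ 0.11  0.04 -0.01] pos [-0.0949  0.0001 -0.    ] F [-3.3  0.9 18.7] P [ 0.5027 -0.1536  0.0478]
```

Pressing with about 19 N. First I'll drag 30 mm along tool -x and check the force.

{"name": "arm_command", "arguments": {
  "delta_rot": [
    [0,0,0],
    [0,0,0],
    [0,0,0],
    [0,0,0],
    [0,0,0],
    [0,0,0],
    [0,0,0],
    [0,0,0]
  ],
  "delta_pos": [
    [-0.003,0,0],
    [-0.007,0,0],
    [-0.012,0,0],
    [-0.017,0,0],
    [-0.022,0,0],
    [-0.027,0,0],
    [-0.03,0,0],
    [-0.03,0,0]
  ],
  "gripper": [0.54,0.54,0.54,0.54,0.54,0.54,0.54,0.54]
}}

```text
time: 3.27
position: [0.4973, -0.1825, 0.0478]
tool_rot: [0.782, 0.623, 0.001, 0.001]
ft_force: [0.8, 5.3, 17.5]
grip_width: 0.0199
grip_force: 8.7
```

```bash
python3 -c "
from h import *
from rig import viewer
go([.5028-.2215*.095,-.1536-.975*.095,.0479],-12.8)
c=viewer.camera('scene');cv2.imwrite('pics/d1.png',cv2.resize(c['pixels'][180:280,170:320],None,fx=4,fy=4))"
```

```text
t 3.27 rot [ 0.23 -0.03 -0.11] pos [-0.0656 -0.0009 -0.0001] F [ 0.8  5.3 17.5] P [ 0.4973 -0.1825  0.0478]
```

View pics/d1.png

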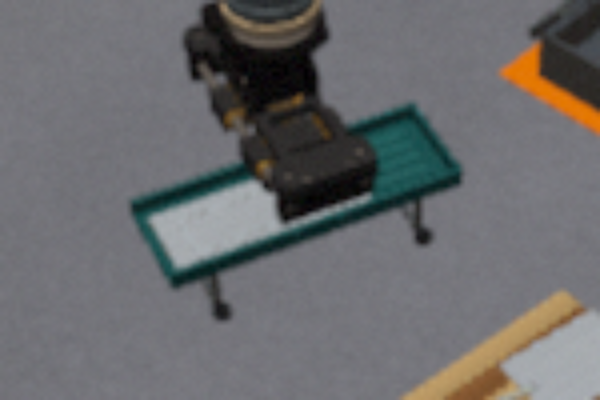

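The lid is following: its outer end, around (150,220)–(185,270), is now close to the tray's open end. I'll carry on with the drag.

{"name": "arm_command", "arguments": {
  "delta_rot": [
    [0,0,0],
    [0,0,0],
    [0,0,0],
    [0,0,0],
    [0,0,0],
    [0,0,0],
    [0,0,0],
    [0,0,0],
    [0,0,0],
    [0,0,0],
    [0,0,0],
    [0,0,0]
  ],
  "delta_pos": [
    [-0.004,0,0],
    [-0.009,0,0],
    [-0.015,0,0],
    [-0.021,0,0],
    [-0.027,0,0],
    [-0.033,0,0],
    [-0.039,-0.001,0],
    [-0.045,-0.001,0],
    [-0.051,-0.001,0],
    [-0.057,-0.001,0],
    [-0.062,-0.001,0],
    [-0.065,-0.001,0]
  ],
  "gripper": [0.54,0.54,0.54,0.54,0.54,0.54,0.54,0.54,0.54,0.54,0.54,0.54]
}}

```text
time: 4.32
position: [0.4817, -0.2452, 0.0478]
tool_rot: [0.782, 0.623, 0.001, 0.001]
ft_force: [1.7, 7.7, 17.8]
grip_width: 0.02
grip_force: 8.8
```

{"name": "arm_command", "arguments": {
  "delta_rot": [
    [0,0,0],
    [0,0,0],
    [0,0,0],
    [0,0,0],
    [0,0,0],
    [0,0,0],
    [0,0,0],
    [0,0,0],
    [0,0,0]
  ],
  "delta_pos": [
    [0,0,0],
    [0,0,-0.005],
    [0,0,-0.02],
    [0,0,-0.06],
    [0,0,-0.09],
    [0.03,0,-0.12],
    [0.06,0,-0.12],
    [0.1,0,-0.12],
    [0.1,0,-0.12]
  ],
  "gripper": [0.54,0.54,0.54,0.54,0.2,-1,-1,-1,-1]
}}

```text
time: 5.07
position: [0.5023, -0.1424, 0.166]
tool_rot: [0.78, 0.625, 0.001, -0.001]
ft_force: [0.1, 0.0, -0.2]
grip_width: 0.0453
grip_force: 0.0
```

```bash
python3 - <<'E'
from h import *
from rig import viewer
np.set_printoptions(precision=4,suppress=True)
for n in("top","scene"):
    c=viewer.camera(n);im=c["pixels"];m,(H,S,V)=masks(im)
    cv2.imwrite(f"pics/e_{n}.png",im);pickle.dump(c,open(n+"1.pkl","wb"))
    ty,tx={"top":((185,265),(270,400)),"scene":((195,285),(160,300))}[n]
    w=np.zeros(im.shape[:2],bool);w[ty[0]:ty[1],tx[0]:tx[1]]=1
    l=big(w&(S<45)&(V>140));print(n,"lid",rect(ray(c,l,.0475)))
t=cv2.imread("pics/e_top.png")[180:270,260:400];s=cv2.imread("pics/e_scene.png")[180:280,150:310]
o=np.zeros((600,560,3),np.uint8);o[:270,:420]=cv2.resize(t,None,fx=3,fy=3);o[270:570,:480]=cv2.resize(s,None,fx=3,fy=3);cv2.imwrite("pics/e.png",o)
E
```

```text
top lid (array([ 0.475 , -0.2974]), [66.62236022949219, 99.23603057861328], np.float32(80.51037), array([[ 0.434 , -0.3409],
       [ 0.4997, -0.3519],
       [ 0.5161, -0.254 ],
       [ 0.4503, -0.243 ]], dtype=float32))
scene lid (array([ 0.48  , -0.2656]), [64.73800659179688, 160.43106079101562], np.float32(81.37423), array([[ 0.436 , -0.34  ],
       [ 0.5   , -0.3497],
       [ 0.5241, -0.1911],
       [ 0.46  , -0.1814]], dtype=float32))
```

View pics/e.png

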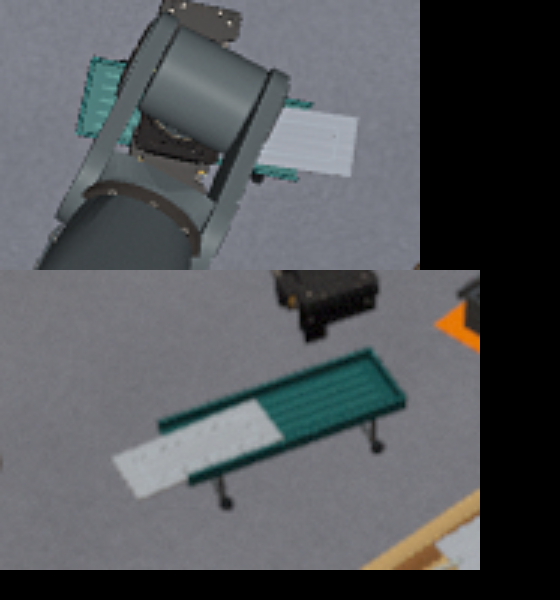

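The lid (scene crop, outer end at (115,460)–(137,497)) overhangs by about 54 mm. It has yawed to about 81°, compared with 77° for the tray. I'll grip its edges about 26 mm from the outer end.

```bash
python3 -c "
from h import *
go([.4716,-.320,.100],-9)"
```

```text
t 5.17 rot [ 0.02  0.03 -3.63] pos [-0.1756  0.0077  0.0655] F [ 0.4 -1.2 -0. ] P [ 0.5025 -0.1469  0.1654]
```

{"name": "arm_command", "arguments": {
  "delta_rot": [
    [0,0,-1],
    [0,0,-3.6],
    [0,0,-3.6],
    [0,0,-3.6],
    [0,0,-3.6],
    [0,0,-3.6],
    [0,0,-3.6],
    [0,0,-3.6],
    [0,0,-3.6],
    [0,0,-3.6]
  ],
  "delta_pos": [
    [-0.015,0.001,0],
    [-0.045,0.002,0],
    [-0.08,0.004,0],
    [-0.115,0.005,0.0],
    [-0.15,0.007,0.01],
    [-0.17,0.0077,0.03],
    [-0.1756,0.0077,0.05],
    [-0.1756,0.0077,0.0655],
    [-0.1756,0.0077,0.0655],
    [-0.1756,0.0077,0.0655]
  ],
  "gripper": [-1,-1,-1,-1,-1,-1,-1,-1,-1,-1]
}}

```text
time: 6.0
position: [0.4698, -0.322, 0.0986]
tool_rot: [0.762, 0.647, -0.0, -0.001]
ft_force: [0.0, 0.7, 0.8]
grip_width: 0.0869
grip_force: 0.0
```

```bash
python3 -c "
from h import *
from rig import viewer
go([.4716,-.320,.028],-9)
c=viewer.camera('scene');cv2.imwrite('pics/f1.png',cv2.resize(c['pixels'][180:290,130:280],None,fx=4,fy=4))
c=viewer.camera('top');cv2.imwrite('pics/f1t.png',c['pixels'])
m,(H,S,V)=masks(c['pixels']);"
```

```text
t 6.0 rot [-0.12 -0.07 -0.34] pos [0.0022 0.0016 0.0706] F [0.  0.7 0.8] P [ 0.4698 -0.322   0.0986]
```

View pics/f1.png

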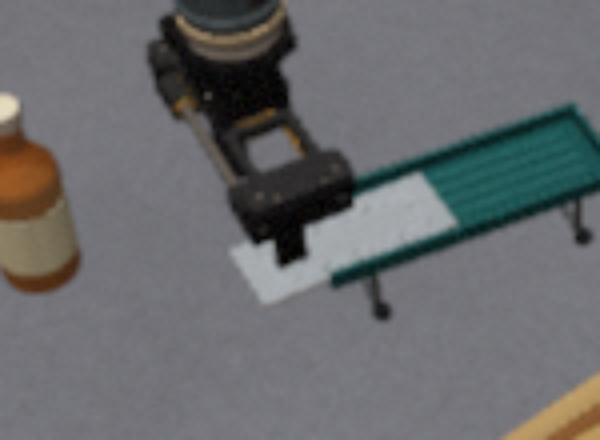

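The gripper is above the overhanging end and nothing is in the way. Next: descend and close.

{"name": "arm_command", "arguments": {
  "delta_rot": [
    [0,0,-0.3],
    [0,0,-0.3],
    [0,0,-0.3],
    [0,0,-0.3],
    [0,0,-0.3],
    [0,0,-0.3],
    [0,0,-0.3]
  ],
  "delta_pos": [
    [0.002,0.0015,0.01],
    [0.002,0.0015,0.025],
    [0.002,0.0015,0.04],
    [0.002,0.0015,0.055],
    [0.002,0.0015,0.065],
    [0.002,0.0015,0.07],
    [0.002,0.0015,0.07]
  ],
  "gripper": [-1,-1,-1,-1,-1,-1,-1]
}}

```text
time: 6.68
position: [0.4726, -0.3189, 0.0287]
tool_rot: [0.76, 0.65, -0.0, -0.001]
ft_force: [-0.4, 0.8, -0.0]
grip_width: 0.0867
grip_force: 0.0
```

{"name": "arm_command", "arguments": {
  "delta_rot": [
    [0,0,0],
    [0,0,0],
    [0,0,0],
    [0,0,0],
    [0,0,0],
    [0,0,0]
  ],
  "delta_pos": [
    [0,0,0],
    [0,0,0],
    [0,0,0],
    [0,0,0],
    [0,0,0],
    [0,0,0]
  ],
  "gripper": [0,0,0,0,0,0],
  "grip_force": 15
}}

```text
time: 7.18
position: [0.4731, -0.3198, 0.0301]
tool_rot: [0.76, 0.65, 0.0, 0.001]
ft_force: [-0.2, 0.5, 2.0]
grip_width: 0.0632
grip_force: 15.0
```

{"name": "arm_command", "arguments": {
  "delta_rot": [
    [0,0,0],
    [0,0,0],
    [0,0,0],
    [0,0,0],
    [0,0,0],
    [0,0,0],
    [0,0,0],
    [0,0,0],
    [0,0,0],
    [0,0,0],
    [0,0,0],
    [0,0,0]
  ],
  "delta_pos": [
    [0,0,0],
    [0,0,0],
    [0,0,0],
    [0,0,-0.003],
    [0,0,-0.007],
    [0,0,-0.012],
    [0,0,-0.018],
    [0,0,-0.024],
    [0,0,-0.03],
    [0,0,-0.035],
    [0,0,-0.04],
    [0,0,-0.04]
  ],
  "gripper": [0.2,0.2,0.2,0.2,0.2,0.2,0.2,0.2,0.2,0.2,0.2,0.2],
  "grip_force": 60
}}

```text
time: 8.18
position: [0.4734, -0.32, 0.0708]
tool_rot: [0.76, 0.65, 0.0, 0.001]
ft_force: [-0.2, 0.4, -1.6]
grip_width: 0.0611
grip_force: 60.0
```

```bash
python3 -c "
from h import *
from rig import viewer
go([.4716,-.320,.12],-9)
c=viewer.camera('scene');cv2.imwrite('pics/g1.png',cv2.resize(c['pixels'][160:280,130:280],None,fx=4,fy=4))
pickle.dump(c,open('g.pkl','wb'))
m,(H,S,V)=masks(c['pixels']);w=np.zeros(S.shape,bool);w[170:270,150:300]=1
l=big(w&(S<45)&(V>140));print(rect(ray(c,l,.087)),cv2.approxPolyDP(l.reshape(-1,1,2),3,True).reshape(-1,2).tolist())
"
```

```text
t 8.18 rot [0.1  0.07 0.07] pos [-0.0003 -0.0017 -0.0492] F [-0.2  0.4 -1.6] P [ 0.4734 -0.32    0.0708]
(array([ 0.48886118, -0.22240643]), [65.77558898925781, 69.74815368652344], np.float32(78.29318), array([[ 0.4495814 , -0.24988201],
       [ 0.5139888 , -0.26322815],
       [ 0.5281409 , -0.19493085],
       [ 0.46373358, -0.18158472]], dtype=float32)) [[234, 215], [214, 222], [221, 235], [242, 227]]
```

View pics/g1.png

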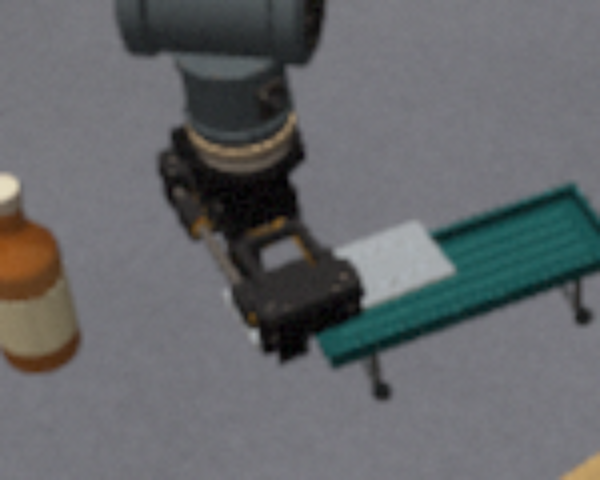

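The lid is lifted with its inner end at about px (238,221). I'll check for sag.

```bash
python3 -c "
from h import *
c=pickle.load(open('g.pkl','rb'))
P=np.array([.4734,-.32]);ex=np.array([.156,.988]);ey=np.array([-.988,.156])
for z in (.06,.07,.08,.085,.09,.095):
  for uv in ([234,214.5],[242.5,227]):
    q=ray(c,[uv],z)[0]-P;print(z,(q@ex*1e3).round(1),(q@ey*1e3).round(1),end='  ')
  print()
go([.4716,-.320,.12],-9)"
```

```text
0.06 145.5 54.0  0.06 143.0 -7.2  
0.07 141.3 44.7  0.07 138.9 -15.9  
0.08 137.2 35.4  0.08 134.7 -24.7  
0.085 135.1 30.8  0.085 132.7 -29.1  
0.09 133.0 26.1  0.09 130.6 -33.4  
0.095 130.9 21.5  0.095 128.5 -37.8  
t 8.23 rot [0.07 0.05 0.07] pos [-0.0004 -0.0014 -0.0497] F [-0.7  0.4 -1.9] P [ 0.4731 -0.3199  0.0703]
```

Sag is under 1°, and the lid is level and centred in the grip. I'll carry it above the tin mouth.

```bash
python3 -c "
from h import *
go([.5356,-.0248,.105],8.35)"
```

```text
t 8.23 rot [  0.06   0.06 -17.28] pos [ 0.3012  0.0159 -0.035 ] F [-0.7  0.4 -1.9] P [ 0.4731 -0.3199  0.0703]
```

{"name": "arm_command", "arguments": {
  "delta_rot": [
    [0,0,0],
    [0,0,0],
    [0,0,0],
    [0,0,0],
    [0,0,-1],
    [0,0,-2],
    [0,0,-4],
    [0,0,-6],
    [0,0,-8],
    [0,0,-10],
    [0,0,-12],
    [0,0,-14]
  ],
  "delta_pos": [
    [0,0,-0.005],
    [0,0,-0.015],
    [0,0,-0.025],
    [0.005,0,-0.035],
    [0.02,0.001,-0.035],
    [0.04,0.002,-0.035],
    [0.06,0.003,-0.035],
    [0.08,0.004,-0.035],
    [0.1,0.005,-0.035],
    [0.12,0.006,-0.035],
    [0.14,0.007,-0.035],
    [0.16,0.008,-0.035]
  ],
  "gripper": [0.2,0.2,0.2,0.2,0.2,0.2,0.2,0.2,0.2,0.2,0.2,0.2]
}}

```text
time: 9.23
position: [0.5053, -0.1603, 0.1048]
tool_rot: [0.674, 0.739, 0.0, -0.0]
ft_force: [0.3, 0.2, -2.6]
grip_width: 0.0614
grip_force: 60.0
```

{"name": "arm_command", "arguments": {
  "delta_rot": [
    [0,0,-1],
    [0,0,-2],
    [0,0,-3],
    [0,0,-3.3],
    [0,0,-3.3],
    [0,0,-3.3],
    [0,0,-3.3],
    [0,0,-3.3],
    [0,0,-3.3]
  ],
  "delta_pos": [
    [0.02,-0.004,0],
    [0.04,-0.008,0],
    [0.06,-0.013,0],
    [0.08,-0.018,0],
    [0.1,-0.022,0],
    [0.12,-0.026,0],
    [0.13,-0.028,0],
    [0.135,-0.029,0],
    [0.135,-0.029,0]
  ],
  "gripper": [0.2,0.2,0.2,0.2,0.2,0.2,0.2,0.2,0.2]
}}

```text
time: 9.98
position: [0.4643, -0.0296, 0.1047]
tool_rot: [0.653, 0.758, -0.0, -0.0]
ft_force: [1.7, -0.6, -1.4]
grip_width: 0.0613
grip_force: 60.0
```

```bash
python3 -c "
from h import *
from rig import viewer
go([.5356,-.0248,.105],8.35)
o=np.zeros((560,800,3),np.uint8)
for n,(y,x),k in(('scene',(130,200),0),('top',(160,170),1)):
  c=viewer.camera(n);pickle.dump(c,open('k'+n+'.pkl','wb'))
  im=cv2.resize(c['pixels'][y:y+130,x:x+180],(400*1,int(130*400/180)),interpolation=cv2.INTER_CUBIC)
  im=cv2.resize(c['pixels'][y:y+120,x:x+180],(780,520),interpolation=cv2.INTER_CUBIC)
  cv2.imwrite('pics/k_'+n+'.png',im)"
```

```text
t 9.98 rot [-0.01 -0.01  0.15] pos [-0.0058  0.0712 -0.0003] F [ 1.7 -0.6 -1.4] P [ 0.4643 -0.0296  0.1047]
```

View pics/k_scene.png

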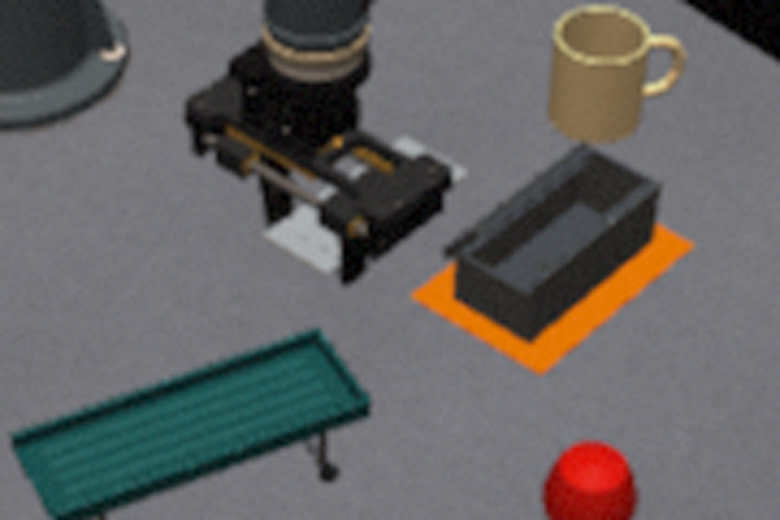

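The lid is held level but about 71 mm to the side of the tin, because I got the sign of my lateral shift wrong in the second move. I'll correct it at this height, which is clear of everything.

{"name": "arm_command", "arguments": {
  "delta_rot": [
    [0,0,0],
    [0,0,0],
    [0,0,0],
    [0,0,0],
    [0,0,0],
    [0,0,0],
    [0,0,0]
  ],
  "delta_pos": [
    [-0.001,0.012,0],
    [-0.002,0.03,0],
    [-0.004,0.048,0],
    [-0.006,0.065,0],
    [-0.006,0.071,0],
    [-0.006,0.071,0],
    [-0.006,0.071,0]
  ],
  "gripper": [0.2,0.2,0.2,0.2,0.2,0.2,0.2]
}}

```text
time: 10.67
position: [0.535, -0.0268, 0.1042]
tool_rot: [0.654, 0.757, -0.0, -0.001]
ft_force: [0.4, -0.4, -2.2]
grip_width: 0.0615
grip_force: 60.0
```

```bash
python3 -c "
from h import *
from rig import viewer
np.set_printoptions(precision=4,suppress=True)
go([.5356,-.0248,.105],8.35)
for n,(y,x) in(('scene',(150,230)),('top',(170,170))):
  c=viewer.camera(n);pickle.dump(c,open('k'+n+'.pkl','wb'))
  m,(H,S,V)=masks(c['pixels']);w=np.zeros(S.shape,bool);w[y:y+100,x:x+130]=1
  l=big(w&(S<45)&(V>140));print(n,cv2.approxPolyDP(l.reshape(-1,1,2),2,True).reshape(-1,2).tolist(),rect(ray(c,l,.122)))
a=cv2.resize(pickle.load(open('kscene.pkl','rb'))['pixels'][150:250,230:390],(640,400));b=cv2.resize(pickle.load(open('ktop.pkl','rb'))['pixels'][190:240,170:330],(640,200))
cv2.imwrite('pics/k2.png',np.r_[a,b])"
```

```text
t 10.67 rot [-0.1  -0.03 -0.01] pos [ 0.0019  0.0008 -0.0008] F [ 0.4 -0.4 -2.2] P [ 0.535  -0.0268  0.1042]
scene [[276, 195], [290, 204], [293, 202], [293, 197], [286, 189]] (array([ 0.5354, -0.0296]), [42.5399284362793, 61.828529357910156], np.float32(5.997409), array([[ 0.5024, -0.0117],
       [ 0.5069, -0.054 ],
       [ 0.5684, -0.0476],
       [ 0.5639, -0.0053]], dtype=float32))
top [[250, 201], [234, 205], [237, 225], [243, 223]] (array([0.5164, 0.0801]), [52.519676208496094, 66.7278823852539], np.float32(8.680579), array([[0.4795, 0.101 ],
       [0.4874, 0.0491],
       [0.5534, 0.0591],
       [0.5454, 0.1111]], dtype=float32))
```

View pics/k2.png

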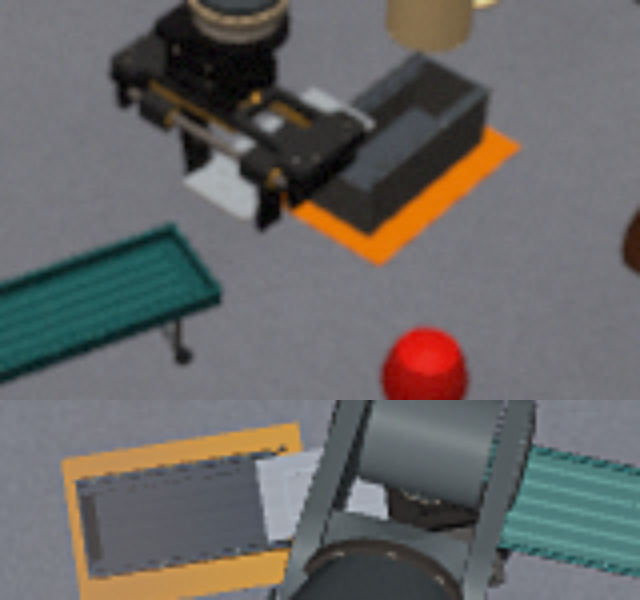

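The lid's nose is above the mouth, at about px (234,205)–(237,225) in the top view, with its edges roughly parallel to the tin. I'll refine yaw and lateral offset with sub-pixel edge fits.

```bash
cat > e.py <<'E'
from h import *
np.set_printoptions(precision=4,suppress=True)
t=np.array([.506,.177]);th=np.radians(98.35);ex=np.array([np.cos(th),np.sin(th)]);ey=np.array([-ex[1],ex[0]])
def cross(p,lev):  # first rising crossing
    for i in range(len(p)-1):
        if (p[i]-lev)*(p[i+1]-lev)<=0 and p[i]!=p[i+1]: return i+(lev-p[i])/(p[i+1]-p[i])
    return np.nan
def fit(c,uv,z,name):
    q=ray(c,uv,z)-t;x=q@ex;y=q@ey
    k=np.abs(np.polyval(np.polyfit(x,y,1),x)-y)<.003
    a=np.polyfit(x[k],y[k],1);print(name,"yaw rel",np.degrees(np.arctan(a[0])).round(2),"lat at mean",(y[k].mean()*1e3).round(2),"x",x.min().round(4),x.max().round(4),k.sum())
c=pickle.load(open("ktop.pkl","rb"));g=cv2.cvtColor(c["pixels"],cv2.COLOR_BGR2HSV)[...,2].astype(float)
h=cv2.cvtColor(c["pixels"],cv2.COLOR_BGR2HSV)
for (u,v) in ((234,210),(240,215),(240,200),(238,228)): print((u,v),h[v-3:v+4,u].tolist())
E
python3 e.py; python3 - <<'E'
import sys;sys.path.insert(0,".")
import pickle,cv2
h=cv2.cvtColor(pickle.load(open("ktop.pkl","rb"))["pixels"],cv2.COLOR_BGR2HSV)
print("V");print(h[196:234,228:252,2]);print("S");print(h[196:234:2,228:252,1])
E
```

```text
(234, 210) [[105, 29, 143], [110, 27, 144], [109, 24, 146], [110, 32, 120], [110, 40, 95], [110, 38, 100], [113, 43, 96]]
(240, 215) [[108, 22, 177], [108, 22, 176], [110, 22, 175], [108, 22, 174], [109, 20, 176], [107, 20, 179], [109, 20, 176]]
(240, 200) [[18, 173, 208], [18, 166, 204], [18, 166, 204], [18, 168, 207], [17, 102, 138], [130, 51, 60], [18, 176, 225]]
(238, 228) [[107, 43, 112], [107, 78, 101], [16, 144, 113], [18, 169, 219], [18, 166, 206], [18, 165, 203], [18, 165, 203]]
V
[[138 142 143 142 144 142 144 145 147 149 173 173 198 218 217 216 171 142
  139 135 134 139 141 139]
 [140 145 150 173 172 172 197 217 215 213 211 210 208 207 206 209 193 142
  138 135 137 139 138 134]
 [216 214 213 210 210 208 207 206 205 205 204 205 204 204 204 208 214 147
  137 137 141 141 141 143]
 [205 204 204 204 203 203 203 204 204 203 204 204 204 204 204 207 212 149
  137 136 138 140 142 145]
 [202 202 202 201 203 202 203 204 205 205 206 207 207 207 205 206 210 143
  139 133 135 138 140 109]
 [203 204 205 205 205 207 209 211 210 210 212 209 138 180 209 207 210 167
  139 132 132 136 141  80]
[... 4455 characters left out ...]
39  35  37  37  42  43  42  21  19  21  21  21  21  21  22  24  28
   27  29  26  29  27  32]
 [ 37  36  39  38  38  38  39  40  28  21  23  20  20  20  22  22  30  28
   28  28  23  29  27  36]
 [ 37  36  35  37  32  28  28  35  28  20  20  20  22  23  74  29  28  24
   27  24  27  30  38  31]
 [ 41  38  44  42  34  12  13  24  18  47  78  83  84  62  11  40  21  22
   23  24  20  27  36   8]
 [ 68  32  18  68 147 176 170 177 173 170 169 167 171 176  54  33  19  17
   19  18  15  62  32  34]
 [164 164 165 163 164 164 162 162 163 164 165 165 170 172  71  32  24  19
   22  47  26  37  38   0]
 [163 161 160 162 162 163 163 163 164 164 165 165 171  40  49  30  24  20
   50  40  28  60  57  25]]
```

```bash
cat > e.py <<'E'
from h import *
np.set_printoptions(precision=2,suppress=True)
t=np.array([.506,.177]);th=np.radians(98.35);ex=np.array([np.cos(th),np.sin(th)]);ey=np.array([-ex[1],ex[0]])
def T(c,uv,z): q=ray(c,uv,z)-t; return np.c_[q@ex,q@ey]*1e3
E
python3 - <<'E'
from e import *
c=pickle.load(open("ktop.pkl","rb"));g=c["pixels"][...,0].astype(float) # blue: orange is dark, steel bright
print("lid corners",T(c,[[233.6,204.7],[236.8,225.1]],.1215).tolist())
print("upper lid edge",T(c,[[236,204.2],[246,202.7]],.1215).tolist())
c0=pickle.load(open("top.pkl","rb"))
S=cv2.cvtColor(c0["pixels"],cv2.COLOR_BGR2HSV)[...,1].astype(float)
up=[];lo=[]
for u in range(194,238):
    p=S[:,u]
    v0=int(round(216-(u-217)*.15))
    v=v0
    while p[v]<105:v-=1
    up.append([u,v+(p[v]-105)/(p[v]-p[v+1])])
    v=v0
    while p[v]<105:v+=1
    lo.append([u,v-(p[v]-105)/(p[v]-p[v-1])])
for n,e,z in(("up",up,.064),("lo",lo,.003)):
    q=T(c0,e,z);a=np.polyfit(q[:,0],q[:,1],1);k=np.abs(np.polyval(a,q[:,0])-q[:,1])<2;a=np.polyfit(q[k,0],q[k,1],1)
    print(n,"slope deg",np.degrees(a[0]),"lat x0",a[1],"lat x-70",np.polyval(a,-70),k.sum())
E
```

```text
lid corners [[-71.73468055668964, -26.265830001917294], [-72.28706610855858, 37.46301515787887]]
upper lid edge [[-79.28591288911561, -26.65452226440576], [-110.47751390825701, -26.489249391659353]]
up slope deg -0.7450805445311356 lat x0 -38.3551001179393 lat x-70 -37.44481250931587 44
lo slope deg 0.7008678599175994 lat x0 38.497745534640295 lat x-70 37.6414739102525 44
```

```bash
python3 - <<'E'
from e import *
c=pickle.load(open("kscene.pkl","rb"));im=c["pixels"];m,(H,S,V)=masks(im)
w=np.zeros(S.shape,bool);w[155:225,265:345]=1
for k in cv2.findContours((w&(S<45)&(V>135)).astype(np.uint8),cv2.RETR_EXTERNAL,cv2.CHAIN_APPROX_NONE)[0]:
    if cv2.contourArea(k)<8: continue
    a=cv2.approxPolyDP(k,1.5,True).reshape(-1,2);print(np.c_[a,T(c,a,.1215)].tolist())
c0=pickle.load(open("scene.pkl","rb"));S0=cv2.cvtColor(c0["pixels"],cv2.COLOR_BGR2HSV)[...,1].astype(float)
# right wall base: going down the column from the tin to the orange mat
e=[]
for u in range(328,350):
    for v in range(int(190-(u-328)*.75),215):
        if S0[v,u]<150<=S0[v+1,u]: e.append([u,v+(150-S0[v,u])/(S0[v+1,u]-S0[v,u])]);break
q=T(c0,e,.003);print(q[::4].tolist(),np.polyfit(q[:,0],q[:,1],1))
E
```

```text
[[276.0, 195.0, -227.28905313761183, 31.35053227577129], [290.0, 204.0, -228.63444846711053, -26.703069734042092], [293.0, 202.0, -215.90338858581478, -27.646202769166702], [293.0, 197.0, -199.03660555885412, -13.094919253941228], [284.0, 188.0, -186.64639982984104, 34.57015827966179]]
[[305.0, 173.0, -86.99123607992817, 32.639399358129566], [311.0, 177.0, -89.28725048634405, 5.839907172099442], [316.0, 176.0, -74.71925618614934, -2.853220352315098], [310.0, 172.0, -72.29345461821173, 23.93343340842402]]
[[-42.91561471517755, -37.494891391668524], [-21.31317995143357, -37.738540388407706], [2.122435365700747, -36.80845681423569], [23.273128422334644, -37.856188839209516], [46.868777880061835, -37.29181672293233], [71.746250727037, -36.03284616877788]] [  0.01 -37.27]
```

{"name": "arm_command", "arguments": {
  "delta_rot": [
    [0,0,0.5],
    [0,0,0.5],
    [0,0,0.5],
    [0,0,0.5],
    [0,0,0.5],
    [0,0,0.5],
    [0,0,0.5]
  ],
  "delta_pos": [
    [0,0.001,0.006],
    [0,0.002,0.014],
    [0,0.003,0.022],
    [0,0.004,0.03],
    [0,0.004,0.038],
    [0,0.004,0.042],
    [0,0.004,0.042]
  ],
  "gripper": [0.2,0.2,0.2,0.2,0.2,0.2,0.2]
}}

```text
time: 11.35
position: [0.5388, -0.0256, 0.0611]
tool_rot: [0.657, 0.754, -0.001, -0.001]
ft_force: [-0.6, -1.1, -1.3]
grip_width: 0.0617
grip_force: 60.0
```

```bash
python3 - <<'E'
from e import *
from rig import viewer
go([.5356,-.0248,.062],8.35)
for n in("top","scene"):
    c=viewer.camera(n);pickle.dump(c,open("m"+n+".pkl","wb"))
c=pickle.load(open("mtop.pkl","rb"));V=c["pixels"].max(2);print(V[198:234,226:246])
c=pickle.load(open("mscene.pkl","rb"));im=c["pixels"];m,(H,S,V)=masks(im)
w=np.zeros(S.shape,bool);w[155:245,255:345]=1
for k in cv2.findContours((w&(S<45)&(V>135)).astype(np.uint8),cv2.RETR_EXTERNAL,cv2.CHAIN_APPROX_NONE)[0]:
    if cv2.contourArea(k)<8: continue
    a=cv2.approxPolyDP(k,1.5,True).reshape(-1,2);print(np.c_[a,T(c,a,.08)].tolist())
E
```

```text
t 11.35 rot [-0.16 -0.07 -0.48] pos [ 0. -0. -0.] F [-0.6 -1.1 -1.3] P [ 0.54 -0.03  0.06]
[[170 195 215 213 211 210 209 208 206 206 205 204 204 204 203 203 203 208
  213 147]
 [207 206 204 204 203 203 203 203 202 203 202 202 203 204 204 203 203 206
  211 149]
 [201 202 201 201 202 202 202 202 203 204 204 204 205 207 207 207 205 206
  209 143]
 [200 201 203 203 203 204 205 206 208 209 210 209 212 210 138 180 210 208
  210 165]
 [204 207 208 210 211 212 215 219 218 175 137 153 218 139  59 136 214 211
  211 150]
 [215 217 165 131 149 148 109 107 106 105 105 100 106 120 199 192 170 194
  190 183]
 [133 107 112 112 108 110  90  54  61 160 194 189 188 186 185 184 182 180
  180 178]
 [ 94  76  60  66  95  92  95  94 101 171 184 180 179 180 180 178 177 174
  175 174]
 [ 99  99 103  97  96  96  94  81  94 145 183 177 175 174 174 174 174 173
  178 182]
 [100  97  98  78  97  97  95  94  93 144 181 175 173 173 172 178 190 188
  185 183]
 [ 80  81 100  99  98  98  96  96  95 145 183 177 177 177 176 179 178 172
  171 171]
 [ 99  99  98  99  98  98  99  97  93 121 184 175 171 170 171 179 178 171

[... 2311 characters left out ...]
84, 20.368772857985654]]
[[290.0, 195.0, -163.61529117733457, 28.68679444367463], [289.0, 198.0, -176.35157473254426, 21.802077782820028], [292.0, 198.0, -169.95533287596308, 14.776792506558182]]
[[296.0, 191.0, -136.28553633962585, 26.91387886112733], [297.0, 193.0, -141.3878080792006, 18.339204684420373], [300.0, 192.0, -131.2820409613864, 14.317662750816423], [299.0, 190.0, -126.12672535505764, 22.894138241166132]]
[[306.0, 184.0, -88.42489994323091, 24.94375704937047], [310.0, 188.0, -94.77988900376182, 2.841908998284294], [317.0, 188.0, -79.51986875190364, -13.907358941639455], [323.0, 191.0, -77.81182995797245, -37.27978442041031], [308.0, 182.0, -76.3769796915643, 26.446150412327476]]
```

Comparing rows in the top view at close height, the lid sits about 2 mm too far toward world +x. It is parallel to the tin, and the nose sags about 4 mm. I'll correct the offset and lower it.

{"name": "arm_command", "arguments": {
  "delta_rot": [
    [0,0,0],
    [0,0,0],
    [0,0,0],
    [0,0,0],
    [0,0,0],
    [0,0,0]
  ],
  "delta_pos": [
    [0.001,-0.001,0],
    [0.002,-0.002,0.002],
    [0.002,-0.002,0.006],
    [0.002,-0.002,0.01],
    [0.002,-0.002,0.014],
    [0.002,-0.002,0.014]
  ],
  "gripper": [0.2,0.2,0.2,0.2,0.2,0.2]
}}

```text
time: 11.95
position: [0.537, -0.024, 0.0477]
tool_rot: [0.657, 0.754, -0.0, -0.001]
ft_force: [-0.2, -0.2, -1.9]
grip_width: 0.0615
grip_force: 60.0
```

{"name": "arm_command", "arguments": {
  "delta_rot": [
    [0,0,0],
    [0,0,0],
    [0,0,0]
  ],
  "delta_pos": [
    [0,0,0.001],
    [0,0,0.003],
    [0,0,0.003]
  ],
  "gripper": [0.2,0.2,0.2]
}}

```text
time: 12.2
position: [0.5375, -0.0241, 0.0453]
tool_rot: [0.657, 0.754, -0.0, -0.0]
ft_force: [-1.0, -0.7, -2.3]
grip_width: 0.0616
grip_force: 60.0
```

```bash
python3 - <<'E'
from e import *
from rig import viewer
go([.5356,-.0248,.043],8.35)
c=viewer.camera("top");pickle.dump(c,open("ntop.pkl","wb"));V=c["pixels"].max(2);print(V[198:232,230:246])
c=viewer.camera("scene");pickle.dump(c,open("nscene.pkl","wb"))
a=cv2.resize(c['pixels'][150:250,250:370],(720,600),interpolation=cv2.INTER_CUBIC);cv2.imwrite('pics/n.png',a)
E
```

```text
t 12.2 rot [-0.02 -0.01 -0.49] pos [-0. -0.  0.] F [-1.  -0.7 -2.3] P [ 0.54 -0.02  0.05]
[[211 209 208 207 207 205 204 204 203 203 203 202 203 207 213 147]
 [203 203 202 202 203 202 202 202 202 203 204 204 203 206 210 149]
 [201 201 202 202 202 203 204 203 205 206 206 206 205 205 210 142]
 [204 204 204 206 208 208 210 210 212 208 137 180 208 206 208 165]
 [211 213 215 218 219 177 141 155 219 138  63 135 210 207 208 165]
 [147 149 108 107 109 106 105 100  59 142 224 217 211 209 197 187]
 [109 108  89  54  51  62  64 106 132 154 190 169 193 191 186 182]
 [ 93  93  95  95 108 200 191 186 185 185 183 182 180 179 179 178]
 [ 96  93  93  83  98 168 184 180 180 180 177 175 176 174 173 172]
 [ 97  94  95  94  91 144 181 175 173 174 173 172 173 177 182 181]
 [ 97  97  97  96  93 143 181 175 173 174 173 178 190 185 181 182]
 [ 99  97  98  96  94 121 186 179 176 175 175 180 176 171 170 171]
 [ 98  97  96  93  91 120 183 173 170 171 171 180 178 173 173 176]
 [ 95  95  92  93  89  93 184 174 174 175 175 178 181 177 177 177]
 [ 96  97  97  95  94  98 190 181 178 178 176 176 182 175 176 178]
 [ 96
[... 568 characters left out ...]
 175 174 176 177 179 183 112]
 [ 97 100  98 100 102  97  96 145 184 178 178 181 184 148 152 126]
 [ 99  98  99  97  97  93  92 124 191 186 188 190  92  59 100 140]
 [ 95  95  94  89  91  90  80  97 170 139 140 132  44  87 121 135]
 [ 98  97  92  94  94  95  96  95  88  65  57  71  58 147 128 130]
 [ 98  98  68  63  77  84  85 108 104 112  86  72  52 104 129 124]
 [ 94 105 110 110 109 106  80  69 116 149  83  48  68 158 129 123]
 [ 83  66 111 139 143 187 224 221 224 230 103  38  39 131  77  28]
 [205 199 238 230 224 217 212 211 216 182  78  36  99 129  33  43]
 [ 60  55  49  90 187 179 222 219 223  89  51  40  97  38  43  51]
 [ 70  67  65  62  59  57  79  87 195  56  38  39  43  45  49  47]]
```

In the top view the lid is now laterally centred between the inner walls (rows 204.4–224.4, against 203.3–225.3). I'll lower it slightly and slide in, watching the force.

{"name": "arm_command", "arguments": {
  "delta_rot": [
    [0,0,0],
    [0,0,0],
    [0,0,0]
  ],
  "delta_pos": [
    [0,0,0.001],
    [0,0,0.002],
    [0,0,0.002]
  ],
  "gripper": [0.2,0.2,0.2]
}}

```text
time: 12.55
position: [0.5375, -0.0241, 0.0434]
tool_rot: [0.657, 0.754, -0.0, -0.0]
ft_force: [0.8, -0.2, -1.7]
grip_width: 0.0613
grip_force: 60.0
```

{"name": "arm_command", "arguments": {
  "delta_rot": [
    [0,0,0],
    [0,0,0],
    [0,0,0],
    [0,0,0],
    [0,0,0],
    [0,0,0]
  ],
  "delta_pos": [
    [0.002,0,0],
    [0.005,0,0],
    [0.008,0,0],
    [0.011,0,0],
    [0.014,0,0],
    [0.014,0,0]
  ],
  "gripper": [0.2,0.2,0.2,0.2,0.2,0.2]
}}

```text
time: 13.05
position: [0.5353, -0.0095, 0.0436]
tool_rot: [0.657, 0.754, -0.0, -0.0]
ft_force: [-0.1, 0.3, -2.0]
grip_width: 0.0614
grip_force: 60.0
```

{"name": "arm_command", "arguments": {
  "delta_rot": [
    [0,0,0],
    [0,0,0],
    [0,0,0],
    [0,0,0],
    [0,0,0],
    [0,0,0],
    [0,0,0]
  ],
  "delta_pos": [
    [0.003,0,0],
    [0.007,0,0],
    [0.011,0,0.001],
    [0.015,0,0.001],
    [0.019,0,0.002],
    [0.022,0,0.002],
    [0.022,0,0.002]
  ],
  "gripper": [0.2,0.2,0.2,0.2,0.2,0.2,0.2]
}}

```text
time: 13.63
position: [0.5322, 0.0123, 0.0414]
tool_rot: [0.657, 0.754, -0.0, -0.0]
ft_force: [1.4, -0.8, -1.3]
grip_width: 0.0612
grip_force: 60.0
```

```bash
python3 - <<'E'
from e import *
from rig import viewer,status
o=status.get_obs();q=o["position"][:2]-t;print(o["ft_force"],o["moment"],"tcp tin",q@ex*1e3,q@ey*1e3)
c=viewer.camera("top");pickle.dump(c,open("ptop.pkl","wb"));V=c["pixels"].max(2);print(V[198:232,216:240])
E
```

```text
[ 1.38 -0.83 -1.26] [-0.12 -0.08  0.03] tcp tin -166.72600051208602 -2.015244527972327
[[138 134 134 139 139 137 140 145 146 171 169 195 215 213 211 209 209 208
  207 206 204 208 215  65]
 [139 141 142 168 169 193 213 211 210 208 207 206 204 203 203 203 204 202
  203 202 203 209 219 102]
 [210 208 207 205 205 203 203 201 202 201 201 201 201 202 202 202 202 202
  202 204 206 212 171  92]
 [199 200 200 199 199 199 199 200 200 201 201 202 202 203 204 204 205 207
  209 210 214 219  80  89]
 [197 197 198 198 199 199 200 201 203 203 203 206 208 210 211 212 215 218
  220 177 144 156 110  89]
 [199 199 200 201 202 205 206 207 210 212 215 217 166 130 150 149 109 106
  109 108 107  84  91  86]
 [205 205 207 210 213 215 173 139 146 110 132 107 111 112 108 109  88  53
   54  56  67  66  87  87]
 [175 140 147 106 114 111 111 110 106  78  93  76  60  66  93  88  90 120
  153 177 200 107  83  85]
 [111 110 106  94  88  76  59  72  97  97  96  98  97  89  92  88  88 113
  188 187 150  78  83  85]
 [ 79  98  98  98 101 101 101  99  97  95  92  91  95  80 145 142 167 185
  182 183  82  81  85  86]
 [1
[... 1721 characters left out ...]
99 100  99  98  99  99  97  94  95 118  84  46  50  88  86 132 130
  133 134  56  66  68  48]
 [ 98  98  98  97  96  96  96  97  98  97  97  91  48  80 103 152 133 135
  136  85  61  66  52  45]
 [ 97  98 100 100 100 100  99  98  99  98  77  81  42  78  71 127 133 138
  107  48  47  44  48  51]
 [102 102  98  99  80  78  86  96 101 105  93  69  85  95  60 135 134 133
   59  41  45  51  53  52]
 [ 92  96 111 107 111 109 108  83  77 121  56  54  88 202 137 135 130  81
   43  48  52  51  53  53]
 [107  90  78 111 148 131 181 182 224 230 100  45  81 241 111  83  35  44
   51  50  53  52  53  50]
 [195 230 225 221 218 215 212 210 215 180  62  49  75 243  79  44  53  51
   52  53  54  53  52  52]]
```

The nose is at col 225 and the lid shows only between rows 207.6 and 224.3, so both side margins are hidden under the lips. I'll carry on in.

{"name": "arm_command", "arguments": {
  "delta_rot": [
    [0,0,0],
    [0,0,0],
    [0,0,0],
    [0,0,0],
    [0,0,0],
    [0,0,0],
    [0,0,0]
  ],
  "delta_pos": [
    [0.003,0,0],
    [0.007,0,0],
    [0.012,0,0],
    [0.017,0,0],
    [0.022,0,0.001],
    [0.025,0,0.001],
    [0.025,0,0.001]
  ],
  "gripper": [0.2,0.2,0.2,0.2,0.2,0.2,0.2]
}}

```text
time: 14.27
position: [0.5288, 0.0372, 0.0405]
tool_rot: [0.657, 0.754, -0.0, -0.0]
ft_force: [-0.5, 0.5, -2.0]
grip_width: 0.0617
grip_force: 60.0
```

{"name": "arm_command", "arguments": {
  "delta_rot": [
    [0,0,0],
    [0,0,0],
    [0,0,0],
    [0,0,0],
    [0,0,0],
    [0,0,0],
    [0,0,0],
    [0,0,0]
  ],
  "delta_pos": [
    [0.003,0,0],
    [0.007,0,0],
    [0.012,0,0],
    [0.017,0,0],
    [0.022,0,0],
    [0.026,0,0],
    [0.028,0,0],
    [0.028,0,0]
  ],
  "gripper": [0.2,0.2,0.2,0.2,0.2,0.2,0.2,0.2]
}}

```text
time: 14.93
position: [0.5251, 0.0647, 0.0405]
tool_rot: [0.657, 0.754, -0.0, -0.0]
ft_force: [0.8, -0.8, -1.6]
grip_width: 0.0613
grip_force: 60.0
```

```bash
python3 - <<'E'
from e import *
from rig import viewer,status
o=status.get_obs();q=o["position"][:2]-t;print(o["ft_force"],o["moment"],o["position"][2],"tcp tin",q@ex*1e3,q@ey*1e3)
c=viewer.camera("top");pickle.dump(c,open("ptop.pkl","wb"));V=c["pixels"].max(2);print(V[202:230,200:226])
E
```

```text
[ 0.76 -0.76 -1.58] [-0.08 -0.13  0.06] 0.040524329456501626 tcp tin -113.93029025688183 -2.6063239307598045
[[163 163 185 205 203 202 201 200 198 197 197 196 196 196 196 197 200 205
  177  92  90  88  89  90  73  46]
 [199 197 196 195 195 194 194 195 194 194 195 195 194 196 197 197 201 209
   88  89  88  87  90  91  61  49]
 [192 192 192 191 193 193 193 193 194 195 196 196 197 199 201 202 208 216
  111  89  88  89  89  92  48  49]
 [192 192 192 193 193 195 195 197 199 200 202 203 205 208 210 163 178 140
   93  88  88  87  89  94  49  51]
 [194 195 197 197 200 202 204 206 210 159 127 143 144 108 110 109 112  73
   92  88  88  90  90  70  50  52]
 [202 204 207 166 135 142 111 113 110 112 113 108 108  94  85  75  79  90
   89  89  89  88  92  54  52  51]
 [107 110 110 111 108 108  84  80  85  69  77  97  98 100 100 100  76  94
   89  90  88  89  93  46  53  51]
 [ 98  93  84  74  82 102 103 103 100  99  99  99  97  95  95 103  74  89
   88  88  89  91  91  53  53  51]
 [103 102 103 105 103 102 103 102  99  99 119 141 140 127 153 191 101  86
   89  88  89  91  66  53  55  50]
 [104 105 
[... 1361 characters left out ...]
03 105 105
  109  56 105 103  99 103  84  68]
 [ 99 100 100 100 100  99 100  99  95 115 180 178 114 102 105 106 106 108
  108  62 105 101  68  69  46  50]
 [101 100 102 101 100 101 100  99  95  92 180 177 101 105 108 108 108 113
  118  63 105  72  47  48  61  69]
 [101 100 101 100 100 100  99 100  96  97 182 177 113 108 110 108 112 113
   81  60  48  48  69  87  72  72]
 [101 100  99 100 101 100 100 101 100  97 138 136 119 111 111 113 114 119
   60  51  61  64 114 129  67  51]
 [101 101 102 101 101  99  98 100  99  95  93  91 114 113 116 118 119  99
   49  63  75  72  66  49  55  56]
 [ 99 100 100 101 101 101 102 102 100 101 100  77 124 118 121 122 124  58
   66  72  62  56  57  60  58  57]]
```

{"name": "arm_command", "arguments": {
  "delta_rot": [
    [0,0,0],
    [0,0,0],
    [0,0,0],
    [0,0,0],
    [0,0,0],
    [0,0,0],
    [0,0,0],
    [0,0,0],
    [0,0,0]
  ],
  "delta_pos": [
    [0,0,0.001],
    [0,0,0.001],
    [0,0,0.001],
    [0,0,0.001],
    [0,0,0.001],
    [0,0,0.001],
    [0,0,0.001],
    [0,0,0.001],
    [0,0,0.001]
  ],
  "gripper": [0.2,0.2,-1,-1,-1,-1,-1,-1,-1]
}}

```text
time: 15.73
position: [0.5254, 0.064, 0.0396]
tool_rot: [0.657, 0.754, 0.0, 0.0]
ft_force: [0.6, 0.0, -0.6]
grip_width: 0.0863
grip_force: 0.0
```

{"name": "arm_command", "arguments": {
  "delta_rot": [
    [0,0,0],
    [0,0,0],
    [0,0,0],
    [0,0,0],
    [0,0,0],
    [0,0,0],
    [0,0,0],
    [0,0,0],
    [0,0,0],
    [0,0,0],
    [0,0,0]
  ],
  "delta_pos": [
    [0,0,-0.005],
    [0,0,-0.02],
    [0,0,-0.04],
    [0,0,-0.055],
    [-0.01,0,-0.06],
    [-0.03,0,-0.06],
    [-0.05,0,-0.06],
    [-0.05,0,-0.06],
    [-0.05,0,-0.06],
    [-0.05,0,-0.06],
    [-0.05,0,-0.06]
  ],
  "gripper": [-1,-1,-1,-1,-1,0,1,1,1,1,1],
  "grip_force": 20
}}

```text
time: 16.65
position: [0.5316, 0.015, 0.0992]
tool_rot: [0.657, 0.754, -0.0, -0.001]
ft_force: [0.5, -0.1, 0.0]
grip_width: 0.0549
grip_force: 0.0
```

```bash
python3 - <<'E'
from e import *
from rig import viewer,status
o=status.get_obs();q=o["position"][:2]-t;print(o["ft_force"],o["position"],o["grip_width"],"tcp tin",q@ex*1e3,q@ey*1e3)
c=viewer.camera("scene");im=c["pixels"];m,(H,S,V)=masks(im)
w=np.zeros(S.shape,bool);w[155:245,255:365]=1
for k in cv2.findContours((w&(S<45)&(V>135)).astype(np.uint8),cv2.RETR_EXTERNAL,cv2.CHAIN_APPROX_NONE)[0]:
    if cv2.contourArea(k)<8: continue
    a=cv2.approxPolyDP(k,1.5,True).reshape(-1,2);print(np.c_[a,T(c,a,.0565)].round(1).tolist())
cv2.imwrite('pics/q.png',cv2.resize(im[150:250,250:370],(720,600),interpolation=cv2.INTER_CUBIC))
E
```

```text
[ 0.52 -0.11  0.01] [0.53 0.02 0.1 ] 0.05491647085149445 tcp tin -163.9808189248933 -1.8034882190866486
[[301.0, 192.0, -108.7, 28.1], [294.0, 197.0, -142.4, 29.3], [302.0, 201.0, -139.5, -2.1]]
[[336.0, 180.0, 16.5, -20.2], [331.0, 178.0, 13.3, -1.5], [329.0, 184.0, -15.5, -15.4], [313.0, 197.0, -100.9, -16.3], [310.0, 194.0, -96.4, 0.1], [305.0, 203.0, -140.2, -15.2], [312.0, 204.0, -128.7, -34.8]]
```

The lid rests in the tin with its outer end at about x = -140. I'll close the fingers, lower behind that end and push.

{"name": "arm_command", "arguments": {
  "delta_rot": [
    [0,0,0],
    [0,0,0],
    [0,0,0],
    [0,0,0],
    [0,0,0],
    [0,0,0],
    [0,0,0],
    [0,0,0],
    [0,0,0],
    [0,0,0]
  ],
  "delta_pos": [
    [0,0,0],
    [0,0,0],
    [0,0,0],
    [0,0,0.005],
    [0,0,0.015],
    [0,0,0.03],
    [0,0,0.045],
    [0,0,0.053],
    [0,0,0.053],
    [0,0,0.053]
  ],
  "gripper": [1,1,1,1,1,1,1,1,1,1]
}}

```text
time: 17.53
position: [0.5317, 0.0146, 0.0458]
tool_rot: [0.657, 0.754, -0.0, -0.001]
ft_force: [-0.0, -0.0, 0.3]
grip_width: 0.001
grip_force: 0.0
```

{"name": "arm_command", "arguments": {
  "delta_rot": [
    [0,0,0],
    [0,0,0],
    [0,0,0],
    [0,0,0],
    [0,0,0],
    [0,0,0],
    [0,0,0],
    [0,0,0],
    [0,0,0],
    [0,0,0],
    [0,0,0]
  ],
  "delta_pos": [
    [0.004,0,0],
    [0.008,0,0],
    [0.012,0,0],
    [0.016,0,0],
    [0.02,0,0],
    [0.025,0,0],
    [0.03,0,0],
    [0.035,0,0],
    [0.04,0,0],
    [0.045,0,0],
    [0.045,0,0]
  ],
  "gripper": [1,1,1,1,1,1,1,1,1,1,1]
}}

```text
time: 18.45
position: [0.5255, 0.0602, 0.0465]
tool_rot: [0.657, 0.754, -0.0, -0.0]
ft_force: [0.3, 1.0, -1.0]
grip_width: 0.0003
grip_force: 0.0
```

```bash
python3 - <<'E'
from e import *
from rig import viewer,status
o=status.get_obs();q=o["position"][:2]-t;print(o["ft_force"],o["position"],o["grip_width"],"tcp tin",q@ex*1e3,q@ey*1e3)
c=viewer.camera("top");V=c["pixels"].max(2);print(V[204:230,185:212])
E
```

```text
[ 0.33  1.   -0.97] [0.53 0.06 0.05] 0.00031100670163488567 tcp tin -118.35613625616077 -2.3521976675131437
[[137 143 165 163 186 206 203 202 199 198 196 194 193 194 193 192 192 193
  192 193 193 193 193 194 195 196 196]
 [166 207 203 199 197 195 195 193 193 191 192 192 191 192 192 192 192 193
  193 194 195 195 197 199 200 202 204]
 [162 202 195 194 193 192 192 192 191 192 192 192 193 193 193 193 195 197
  198 200 201 203 206 209 159 128 143]
 [163 201 194 192 193 193 193 193 194 194 196 196 198 200 200 202 205 208
  167 135 143 112 114 111 114 113 108]
 [136 203 195 195 197 197 199 201 201 202 207 158 122 138 144 108 109 112
  112 109 108  87  82  86  71  81  99]
 [145 204 197 199 205 159 128 142 119 126 114 112 114 111 114 100  94  85
   75  82 101 102 100 101 101 100  99]
 [139 205 200 154 112 115 113 112 123  96  90  79  87 104 100 103 101 102
  102 101 101 100 100  98  99 119 140]
 [137 182 202 212  80  76  83 103 103 104 105 105 104 102 102  99 100 101
   87 120 139 137 158 145 177 176 174]
 [142 160 202 210 107 108 109 106 108 108 105 105  89  90 142 139 157 177
  176 174 172 
[... 1246 characters left out ...]
 165 166 165 171 174]
 [133 136 143 203 201 183  87  68  72  68 107 103 101  97  93 176 166 166
  166 166 169 176 175 180 151 177 174]
 [134 135 139 181 200 212 101  67  71  69 106 104 102 100  95 177 170 167
  167 168 167 169 141 167 168 166 168]
 [135 137 143 182 198 210 111  68  71  69  95 106 103 101  95 157 169 165
  165 165 165 165 168 168 169 169 172]
 [132 137 139 160 199 208 110  68  71  68  87 106 104 101  95 135 171 167
  168 168 169 171 173 175 176 156 133]
 [136 135 132 159 200 206 114  77  70  69  84 106 104 101  99 138 178 174
  175 154 131 133 109  88  88  92  92]
 [132 135 133 132 201 204 147  87  69  67  86 105 105 102 100 117 113  89
   91  93  93  96  98 101 101 100 100]]
```

The push is working: the nose has moved from col 209 to col 199. About 24 mm remains, so I'll push on slowly.

{"name": "arm_command", "arguments": {
  "delta_rot": [
    [0,0,0],
    [0,0,0],
    [0,0,0],
    [0,0,0],
    [0,0,0],
    [0,0,0],
    [0,0,0]
  ],
  "delta_pos": [
    [0.003,0,0],
    [0.007,0,0],
    [0.011,0,0],
    [0.015,0,0],
    [0.018,0,0],
    [0.02,0,0],
    [0.02,0,0]
  ],
  "gripper": [1,1,1,1,1,1,1]
}}

```text
time: 19.08
position: [0.5231, 0.0795, 0.0465]
tool_rot: [0.657, 0.754, 0.0, -0.0]
ft_force: [0.0, -0.8, -0.5]
grip_width: 0.0004
grip_force: 0.0
```

{"name": "arm_command", "arguments": {
  "delta_rot": [
    [0,0,0],
    [0,0,0],
    [0,0,0],
    [0,0,0]
  ],
  "delta_pos": [
    [0.001,0,0],
    [0.002,0,0],
    [0.003,0,0],
    [0.003,0,0]
  ],
  "gripper": [1,1,1,1]
}}

```text
time: 19.42
position: [0.523, 0.0819, 0.0466]
tool_rot: [0.657, 0.754, 0.0, 0.0]
ft_force: [0.6, 0.2, -0.5]
grip_width: 0.0003
grip_force: 0.1
```

{"name": "arm_command", "arguments": {
  "delta_rot": [
    [0,0,0],
    [0,0,0],
    [0,0,0],
    [0,0,0]
  ],
  "delta_pos": [
    [0.001,0,0],
    [0.002,0,0],
    [0.002,0,0],
    [0.002,0,0]
  ],
  "gripper": [1,1,1,1]
}}

```text
time: 19.75
position: [0.5226, 0.084, 0.0465]
tool_rot: [0.657, 0.754, 0.0, -0.0]
ft_force: [0.1, -0.5, -0.5]
grip_width: 0.0006
grip_force: 0.1
```

{"name": "arm_command", "arguments": {
  "delta_rot": [
    [0,0,0],
    [0,0,0],
    [0,0,0],
    [0,0,0]
  ],
  "delta_pos": [
    [0.001,0,0],
    [0.002,0,0],
    [0.002,0,0],
    [0.002,0,0]
  ],
  "gripper": [1,1,1,1]
}}

```text
time: 20.08
position: [0.5228, 0.0856, 0.0466]
tool_rot: [0.657, 0.754, 0.0, 0.0]
ft_force: [1.2, -2.6, -1.0]
grip_width: 0.0005
grip_force: 1.2
```

```bash
python3 - <<'E'
from e import *
from rig import viewer,status
o=status.get_obs();q=o["position"][:2]-t;print(o["ft_force"],o["position"],"tcp tin",q@ex*1e3,q@ey*1e3)
c=viewer.camera("top");V=c["pixels"].max(2);print(V[210:226:2,185:205])
E
```

```text
[ 1.21 -2.65 -1.  ] [0.52 0.09 0.05] tcp tin -92.84972523678731 -3.320330058104291
[[139 206 201 155 114 115 115 111 122  96  91  77  86 105 102 103 103 102
  102 102]
 [141 160 202 211 107 106 104 104 102 101 100 102  89 106 139 136 159 177
  176 174]
 [140 162 203 207 110  92 183 174 171 171 169 167 173 175 179 179 175 172
  171 171]
 [132 141 205 204 146  72 180 170 165 163 161 165 170 161 163 163 164 164
  165 167]
 [136 141 182 200 211  89 144 173 168 169 168 166 173 166 166 166 166 165
  166 169]
 [137 139 158 200 207 107 110 177 168 165 166 165 170 143 165 163 165 164
  165 169]
 [136 134 131 203 204 144 102 177 167 164 164 165 171 170 165 166 167 168
  171 177]
 [133 136 143 204 200 181  73 184 174 171 167 167 166 148 164 163 164 165
  174 153]]
```

The nose has reached the end wall at col 191 and contact force is starting. One more firm but gentle push to seat it.

{"name": "arm_command", "arguments": {
  "delta_rot": [
    [0,0,0],
    [0,0,0],
    [0,0,0],
    [0,0,0]
  ],
  "delta_pos": [
    [0.001,0,0],
    [0.002,0,0],
    [0.002,0,0],
    [0.002,0,0]
  ],
  "gripper": [1,1,1,1]
}}

```text
time: 20.47
position: [0.5238, 0.0863, 0.0468]
tool_rot: [0.656, 0.754, 0.0, 0.002]
ft_force: [1.5, -8.2, -0.2]
grip_width: 0.0002
grip_force: 4.1
```

{"name": "arm_command", "arguments": {
  "delta_rot": [
    [0,0,0],
    [0,0,0],
    [0,0,0],
    [0,0,0]
  ],
  "delta_pos": [
    [0.001,0,0],
    [0.002,0,0],
    [0.002,0,0],
    [0.002,0,0]
  ],
  "gripper": [1,1,1,1]
}}

```text
time: 20.8
position: [0.524, 0.0867, 0.0469]
tool_rot: [0.656, 0.755, -0.0, 0.003]
ft_force: [1.9, -14.0, -0.8]
grip_width: 0.0005
grip_force: 7.2
```

{"name": "arm_command", "arguments": {
  "delta_rot": [
    [0,0,0],
    [0,0,0],
    [0,0,0],
    [0,0,0],
    [0,0,0],
    [0,0,0],
    [0,0,0],
    [0,0,0],
    [0,0,0],
    [0,0,0],
    [0,0,0],
    [0,0,0]
  ],
  "delta_pos": [
    [-0.005,0,0],
    [-0.015,0,0],
    [-0.025,0,0],
    [-0.03,0,-0.01],
    [-0.03,0,-0.04],
    [-0.05,0,-0.08],
    [-0.08,0,-0.11],
    [-0.11,0,-0.14],
    [-0.14,0,-0.15],
    [-0.17,0,-0.15],
    [-0.19,0,-0.15],
    [-0.19,0,-0.15]
  ],
  "gripper": [1,1,1,1,1,1,1,1,1,1,1,1]
}}

```text
time: 21.8
position: [0.549, -0.1027, 0.1981]
tool_rot: [0.659, 0.753, 0.0, 0.002]
ft_force: [0.0, -0.1, -0.3]
grip_width: 0.0002
grip_force: 0.0
```

```bash
python3 - <<'E'
from e import *
from rig import viewer
a=viewer.camera("scene");b=viewer.camera("top")
x=cv2.resize(a['pixels'][140:230,270:390],(800,600)[:1]+(600,),interpolation=cv2.INTER_CUBIC)[:,:800]
x=cv2.resize(a['pixels'][145:225,280:380],(500,400),interpolation=cv2.INTER_CUBIC)
y=cv2.resize(b['pixels'][185:225+20,180:260],(300*1,225),interpolation=cv2.INTER_CUBIC)
o=np.zeros((400,800,3),np.uint8);o[:,:500]=x;o[:225,500:]=y;cv2.imwrite('pics/fin.png',o)
m,(H,S,V)=masks(b["pixels"]);w=np.zeros(S.shape,bool);w[190:240,180:255]=1
l=big(w&(S<50)&(V>135));q=T(b,l,.0565);print(q.min(0),q.max(0))
E
```

```text
[-83.74 -33.  ] [76.   30.67]
```

View pics/fin.png

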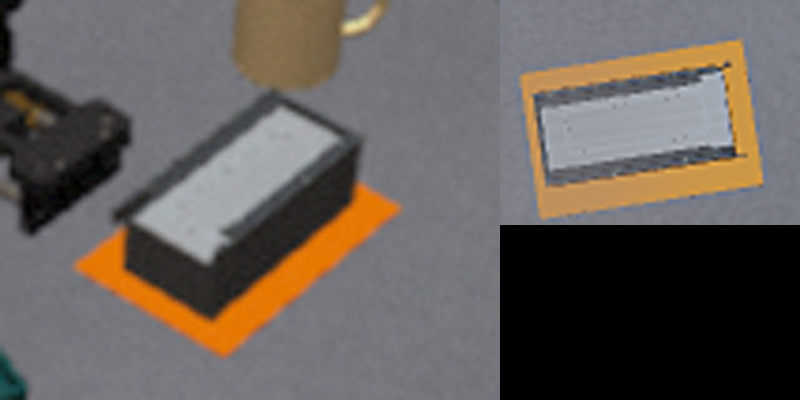

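The lid lies flat under both lips, from the stop wall at (542,140) to just past the mouth at (735,115). It measures x = -83.7 to +76 mm in the tin's frame, so it is home. The gripper is clear and the arm is still, so I'm handing in.

```bash
python3 -c "
from rig import robot
print(robot.hand_in())"
```

```text
the job is handed in; nothing more can be done
None
```

The job is handed in: the lid looks fully home under both lips (last image: x = -84 to +76 mm in the tin's frame, stop at +77), the gripper was clear, and the clock was at about 22 s; no verdict came back.

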